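Open the double-latched roll chest

ROBOT

A 7-joint arm with a two-finger parallel gripper is mounted at the origin on the work surface. World frame = base frame: x ahead of the robot, y to its left, z up, the work surface at z = 0. Lengths are in m, angles in rad, forces in N, time in s.
With the tool pointing down it reaches from about 0.425 to 0.875 m from the base axis. Payload 4.7 kg.
Tool frame: the origin (TCP) lies at the very end of the fingers, on their centre line; the grasp point (between the pads) lies 19 mm behind it; z points along the fingers, x is the direction in which the jaws open and shut, and the axes are right-handed (so a half turn about z gives the same grasp; the last joint's range is limited). The gripper opens to 85 mm and grips with 20 to 120 N. Pads are 22 mm wide; open, the fingers measure 114 mm over their backs; the gripper's body (76 mm by 85 mm) begins 54 mm behind the grasp point. The pads swing forward as they close: fully open they stand 13 mm farther back than shut.
Start: joints at [-1.188, 0.321, -0.07, 1.45, 0.023, 1.371, -0.057], TCP at [0.234, 0.606, 0.231] pointing down, gripper open.
Joint ranges: [-2.86, 2.86], [-0.3, 2.09], [-1.38, 1.24], [0.06, 2.45], [-1.56, 4.7], [0.09, 2.05], [-2.69, 2.69]. Speed limits (rad/s): [2.57, 2.57, 3.14, 3.14, 3.14, 3.14, 3.14].

INTERFACE

Orientations are given as a unit quaternion [x, y, z, w].
In Python, from station import state, get_image, camera_info, job_done, recognise, masks_of, tip_of gives the robot as it stands.
- The arm moves only by the tool step_arm, never from a script. Its arguments are lists of equal length, an entry for each row: "slide": the shift along the tool's x, y, z in cm, a list of three; "yaw": the turn about the tool's z in degrees. A call has 1 to 20 rows; each row is the pose to reach, as a shift and turn from the pose commanded when the call began, along the tool's axes at that moment; what a row does not reach only later rows make up. A row lasts 1/12 s, in which the tool goes at most 41.7 mm and 7.16 degrees, less where a joint would pass 70% of its speed; a pose out of reach is approached as far as the arm can. A call with a gripper value outside its range is refused whole. "jaw" is the opening, from 0 (shut) to 1 (fully open), set as the call begins (left out, the last holds). The fingers move at their own pace and stop on an object; "grip_force" is the grip in N (left out, the last holds). Time passes only in rows, so rows that repeat a pose let the fingers close. It gives the time, the measured TCP pose, the force and the opening at its end, in the units of the state.
- state(): the state, without advancing time (a new reading comes with each control period).
- get_image(name): name is "side" or "top"; returns the picture (480x640x3 uint8, blue, green, red); there is no depth.
- camera_info(name): a dict with "camera_matrix" (3x3 intrinsics, pixels), "R" (3x3) and "t" (3): a world point X has camera coordinates R X + t. Camera axes: x right, y down, z forward; pixel columns grow to the right and rows downward; lengths in m; the calibration is good to about 2 mm. A picture is of the moment at which its call begins. camera_info takes no time and is no camera call.
- job_done(): hands the job in, once; it reports no verdict.
Trained networks look in the newest picture that a camera, given by its name, has taken for a name from the list of things; names that differ only in an ending like _2 or _b are one class to them, and where a whole thing is asked for, a point or a joint stands for the part that bears it (a point fixed in the world has none). Each returns a list of dicts, best first, with "conf" (0 to 1); they miss things now and then, are a little off and sometimes report something else, mostly with a low value. They report only what shows in the picture. A call takes as long as a camera call.
- recognise(camera, query): "position" ([x, y, z] in m, in the coordinates of the camera as it stood for that picture, good to about 4 mm: the middle of the surface that is visible of it).
- masks_of(camera, query): "pixels" (480x640 bool, what is visible of it).
- tip_of(camera, query): "position" ([x, y, z] in m, in the coordinates of the camera as it stood for that picture, good to about 4 mm: a listed point, or the origin of a listed thing).
The state is a dict: "clock": time; "q": joint angles; "joint_velocities": joint speeds; "effort": joint torques, N m; "tcp_pos": TCP position; "tcp_rot": TCP orientation; "ft_force": force on the tool from outside, world axes, zero at the start; "torque": the same for the moment, N m; "width": finger opening in m.
Only numpy, scipy, OpenCV 4.12 (cv2) and the standard library are available. Lean on these libraries where they do the work, as an engineer would, in place of code of your own. Each camera call takes 0.05 s, during which the arm holds its last target. There are 200 camera calls.

TASK

Open the steel chest that holds the forming rolls. Swing the locking bar out over the front edge until it points straight out from the chest, raise the lid slightly by its handle, about as far as the safety catch lets it come, slide the small catch on the chest's front face (hidden behind the lid's lip until then) all the way to the chest's left, then open the lid until it stands upright or leans back, and leave it so. Do not force the lid past the catch, and do not disturb the hammer, wrench and spare roll on the bench.

Things in the scene. Friction and masses are not known exactly. Their poses are not given: they have to be found in the camera images.
- chest: Grey steel chest fixed to the bench, 180 (x) by 240 (y) by 100 mm high. Origin: centre of underside. Its x axis points from the front (latch side) to the back (hinge side), y to the chest's left as seen by one standing before its front looking at it, z up. Front face at x = -90 mm, turned roughly to the robot. (x, y, z) below are in this frame, mm.
- lid (a joint): Lid angle (rad): 0 shut, grows as the front rises, stop 1.75. Stiff hinge: stays where left; needs 1.4 to 1.7 N m. It cannot open under the locking bar; the engaged catch stops it at about 0.42. Hanging under the panel at y = 40 is the catch's keeper strap, 85 mm long. At 0.35 the front lip's lower edge is 50 mm above the chest's rim and the catch's tail is seen from above.
- lid_handle (a point): Middle of the grip bar of the lid's handle: a round steel bar, diameter 10 mm, 80 mm long along chest y, its centre line 35 mm above the lid's top face (shut: at (-30, 0, 141)), on two legs at its ends; it moves with the lid.
- lid_front (a point): Middle of the lid's upper front edge (shut: at (-118, 0, 106)); moves with the lid. The panel is 4 mm thick, 244 mm wide, and reaches from the hinge to here, 28 mm beyond the chest's front face; here a thin lip hangs 29 mm down (shut: to height 77).
- hinge_axis (a point): Middle of the lid's hinge axis, (95, 0, 75) in the chest frame; the axis runs along chest y.
- bar (a joint): Locking bar angle (rad): 0 = along the lid's front edge, pointing to chest +y; grows as the free end swings out over the front edge, level, counter-clockwise from above; 1.57 = straight out of the front (chest -x), clear of the lid; stop 1.65. Stays where left (0.25 N m). Starts at 0 to 0.2.
- bar_pivot (a point): Pivot of the locking bar, beside the chest's right front corner at (-95, -145, 117), at the bar's top face. The bar is flat steel, 20 mm wide, 8 mm thick, from 10 mm behind the pivot to 140 mm beyond it, its underside 3 mm above the shut lid.
- bar_post (a point): Top of the round upright post on the bar's free end, 130 mm from the pivot: diameter 14 mm, standing 24 mm above the bar's top face (from 117 to 141 mm above the bench).
- catch (a joint): Travel of the safety catch (m): 0 = engaged, grows as it slides to chest +y, stop at 0.030. It stays where it is left (about 2.5 N). It releases the keeper from about 0.018 on.
- catch_tail (a point): Outer end of the catch's tail: a steel tab 12 mm wide (y) and 12 mm high that sticks 24 mm out of the chest's front face; this point is the centre of its end face (engaged: at (-114, 40, 85)). While the lid is shut it is hidden behind the lid's lip.
- hammer: Hammer lying on the bench (bystander); leave alone.
- roll: Spare steel forming roll standing on the bench (bystander), 72 mm across, 44 mm high; leave alone.
- wrench: Wrench lying on the bench (bystander); leave alone.

How it is judged:
By the outcome, as a careful person would: the job done as asked, in the order asked, and still so for the second after the job is handed in, with the robot touching nothing.
It also fails if it takes over 72 s, if anything falls off the work surface, if the arm or the gripper's body presses on something with over 40 N, if the wrist force passes 120 N, or if a joint passes its speed limit or range.

## Working session

There is one attempt and no reset: what is moved stays moved. The work goes in short steps, Python scripts to look and compute and a tool call to move; the robot and the scene stay as the last step left them, time stands still between calls to the robot, and variables do not carry over. Pictures are saved under pics/ and viewed, about 8 in all and at most 12, crops included, and the job is handed in when it is done.

Besides the shell and the picture viewer there is one more tool, called after "Emit:" by a JSON object that holds its "op" and its "data". step_arm: Moves the arm, as the interface text tells. Its arguments: {"type":"object","properties":{"slide":{"type":"array"},"yaw":{"type":"array"},"jaw":{"type":"number"},"grip_force":{"type":"number"}},"required":["slide","yaw"]}

```bash
mkdir -p pics; ls; cat > h.py <<'E'
import numpy as np, cv2
from station import *
from scipy.spatial.transform import Rotation as Rn
def cam(n):
    c=camera_info(n); return np.array(c["camera_matrix"]),np.array(c["R"]),np.array(c["t"])
def w(n,p):
    K,R,t=cam(n); return R.T@(np.array(p)-t)
def pix(n,X):
    K,R,t=cam(n); p=K@(R@np.array(X)+t); return p[:2]/p[2]
E
python3 - <<'E'
from h import *
s=state(); print({k:np.round(v,3) for k,v in s.items()})
for n in("side","top"):
    K,R,t=cam(n); print(n,np.round(-R.T@t,3),np.round(R[2],2),K[0,0])
    cv2.imwrite(f"pics/{n}0.png",get_image(n))
    for q in("chest","lid_handle","lid_front","hinge_axis","bar_pivot","bar_post","hammer","roll","wrench"):
        print(q,[(round(d["conf"],2),np.round(w(n,d["position"]),4)) for d in tip_of(n,q)[:2]])
E
```

```text
pics
{'clock': np.float64(0.0), 'q': array([-1.188,  0.322, -0.07 ,  1.452,  0.023,  1.371, -0.057]), 'joint_velocities': array([ 0.001, -0.   , -0.001, -0.002, -0.001,  0.002,  0.001]), 'effort': array([-0.0000e+00, -4.9359e+01, -3.8200e-01, -3.1433e+01,  1.3000e-02,
        1.1000e-02, -0.0000e+00]), 'tcp_pos': array([0.234, 0.606, 0.23 ]), 'tcp_rot': array([ 0.825,  0.565, -0.001,  0.001]), 'ft_force': array([-0.426, -0.491, -0.335]), 'torque': array([ 0.003, -0.052,  0.023]), 'width': np.float64(0.085)}
side [ 0.256 -0.783  1.041] [ 0.25  0.63 -0.73] 495.11698289311954
chest [(0.59, array([0.5935, 0.0703, 0.0037]))]
lid_handle [(0.6, array([0.5924, 0.0427, 0.1445]))]
lid_front [(0.79, array([ 0.5803, -0.0457,  0.1061]))]
hinge_axis [(0.8, array([0.6089, 0.1643, 0.0752]))]
bar_pivot [(0.85, array([ 0.7248, -0.0449,  0.1193]))]
bar_post [(0.68, array([0.595 , 0.0449, 0.1472])), (0.6, array([ 0.5977, -0.042 ,  0.1371]))]
hammer [(0.73, array([0.4028, 0.4009, 0.0009]))]
roll [(0.63, array([ 0.4202, -0.3216,  0.0017]))]
wrench [(0.66, array([ 0.6221, -0.3345,  0.0037]))]
top [0.432 0.015 1.411] [ 0.11 -0.   -0.99] 614.4008787060164
chest [(0.71, array([ 6.005e-01,  7.020e-02, -2.000e-04])), (0.28, array([0.6148, 0.1617, 0.0785]))]
lid_handle [(0.59, array([0.6014, 0.0448, 0.1455]))]
lid_front [(0.69, array([ 0.5807, -0.0432,  0.1078]))]
hinge_axis [(0.77, array([0.6157, 0.1594, 0.0746]))]
bar_pivot [(0.82, array([ 0.7299, -0.0467,  0.116 ]))]
bar_post [(0.89, array([ 0.5992, -0.0483,  0.139 ]))]
hammer [(0.67, array([ 0.4048,  0.3996, -0.0044]))]
roll [(0.79, array([ 4.269e-01, -3.252e-01, -3.000e-04]))]
wrench [(0.72, array([ 6.212e-01, -3.387e-01, -2.000e-04])), (0.16, array([ 0.4066,  0.3992, -0.0029]))]
```

View pics/side0.png

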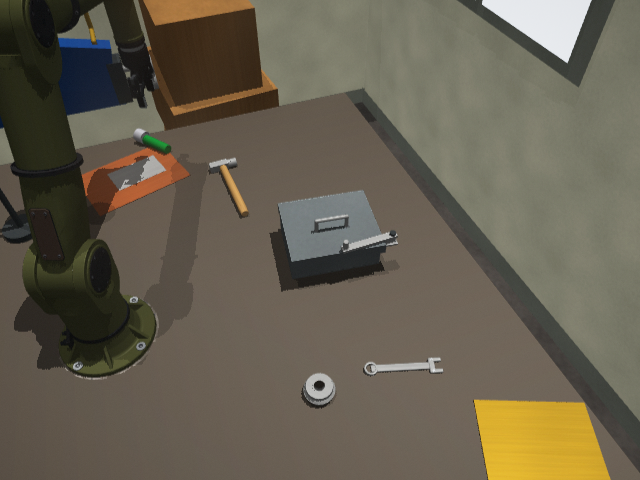

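View pics/top0.png

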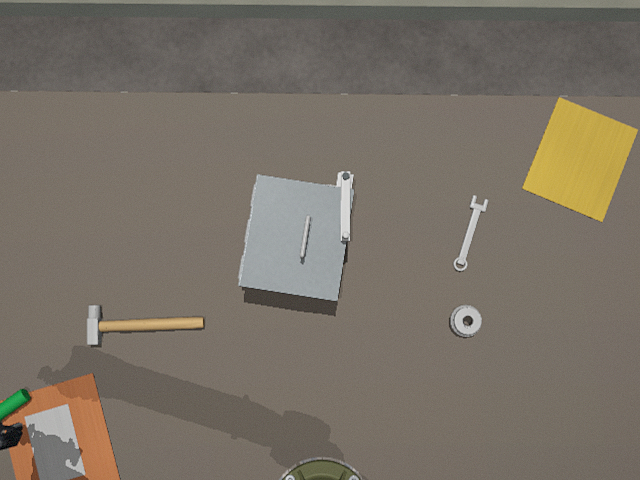

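The side view shows the chest's handle at about (332,222), the bar post at (346,245) and the pivot at (392,236). In the top view, the chest front faces world −y, with the post at (345,238) and the pivot at (346,176). Next I'll fit the chest pose.

```bash
cat >> h.py <<'E'
P=dict(chest=(0,0,0),lid_handle=(-30,0,141),lid_front=(-118,0,106),hinge_axis=(95,0,75),bar_pivot=(-95,-145,117))
E
python3 - <<'E'
from h import *
from scipy.optimize import least_squares
A=[];B=[];post=[]
for k in range(3):
  for n in("side","top"):
    get_image(n)
    for q in list(P)+["bar_post"]:
        r=[w(n,d["position"]) for d in tip_of(n,q) if d["conf"]>.45]
        if q=="bar_post":
            r=[x for x in r if np.hypot(x[0]-.6,x[1]+.046)<.03]
            post+=r[:1]
        elif r: A.append(np.array(P[q])/1e3); B.append(r[0])
A=np.array(A);B=np.array(B);post=np.array(post)
def f(p):
    return ((Rn.from_euler("z",p[2]).apply(A)+[p[0],p[1],p[3]])-B).ravel()
s=least_squares(f,[.6,.07,1.4,0],loss="soft_l1",f_scale=.004)
print("x,y,yaw,z",s.x,np.degrees(s.x[2])); print(np.round(f(s.x).reshape(-1,3)*1e3,1)[:10])
p=s.x; np.save("pose.npy",p)
C=Rn.from_euler("z",p[2]); pc=C.inv().apply(post-[p[0],p[1],0])*1e3
print("post chest mm",np.round(pc,1)); m=pc.mean(0); d=m-[-95,-145,0]; print(np.hypot(*d[:2]),np.arctan2(-d[0],d[1]))
# overlay
out=[]
for n in("side","top"):
    im=get_image(n); 
    for poly,col in (([(-118,-122,106),(-118,122,106),(95,122,106),(95,-122,106)],(0,0,255)),([(-30,-40,141),(-30,40,141)],(0,255,0)),([(-95,-145,117),tuple(m)],(255,0,255)),([(-90,-120,0),(-90,120,0)],(0,255,255))):
        pts=np.array([pix(n,C.apply(np.array(v)/1e3)+[p[0],p[1],0]) for v in poly])
        cv2.polylines(im,[np.int32(np.round(pts*16))],True,col,1,cv2.LINE_AA,4)
    c=np.int32(pix(n,[p[0],p[1],.1])); out.append(cv2.resize(im[c[1]-85:c[1]+85,c[0]-85:c[0]+85],(400,400),interpolation=cv2.INTER_CUBIC))
cv2.imwrite("pics/ov.png",np.hstack(out))
E
```

```text
x,y,yaw,z [0.59924977 0.0692363  1.41754141 0.00157045] 81.21914004681122
[[-126.1  114.6 -118.2]
 [   2.1   -1.7   -3.3]
 [  -0.7   -0.2    3.4]
 [   3.1   -3.2    5.4]
 [   2.    -1.3    3.9]
 [  -3.4   -1.9   -0.5]
 [-149.6    0.3   -7.3]
 [   0.2    2.7    0.4]
 [  -3.6    3.5    1.5]
 [   6.8    1.9    2.2]]
post chest mm [[-111.   -18.3  137.5]
 [-115.3  -17.4  142.2]
 [-108.6  -17.4  140.5]
 [-116.9  -20.3  141.1]
 [-108.6  -17.1  136.7]
 [-114.4  -18.7  139.3]]
127.99848061267113 0.13686595516640257
```

View pics/ov.png

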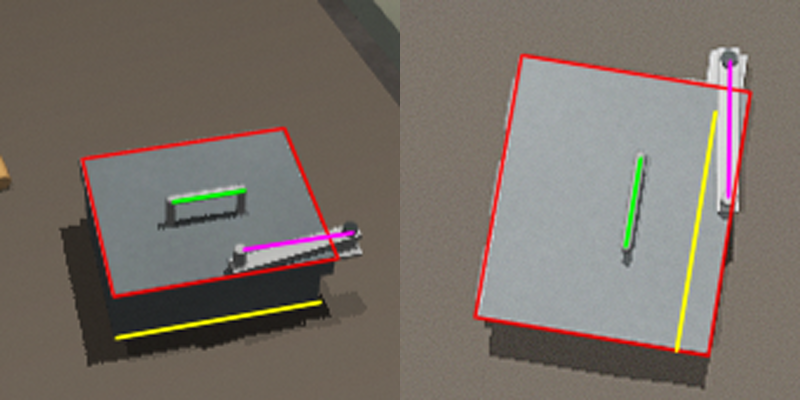

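The overlay matches the lid outline, handle, bar and front face in both views, to within about 2 mm. Now I'll make a converter from chest-frame targets to slides.

```bash
cat >> h.py <<'E'
p=np.load("pose.npy") if __import__("os").path.exists("pose.npy") else None
def C2w(v): return Rn.from_euler("z",p[2]).apply(np.array(v)/1e3)+[p[0],p[1],0]
def w2C(v): return Rn.from_euler("z",p[2]).inv().apply(np.array(v)-[p[0],p[1],0])*1e3
def here():
    s=state(); R=Rn.from_quat(s["tcp_rot"]); x=R.apply([1,0,0])
    a=np.degrees(p[2]-np.arctan2(x[1],x[0])); return s,R,(a+180)%360-180
def plan(v):
    s,R,a=here(); print("t",round(float(s["clock"]),2),"chest",np.round(w2C(s["tcp_pos"]),1),"tilt",np.round(R.apply([0,0,1]),4)[:2],"F",np.round(s["ft_force"],1))
    print("slide cm",np.round(R.inv().apply(C2w(v)-s["tcp_pos"])*100,2),"yaw",round(-a,2),"world",np.round(C2w(v),3))
E
python3 -c "
from h import *
plan((-112.5,-18.2,200))"
```

```text
t 3.2 chest [475.1 442.6 231.3] tilt [0.0001 0.    ] F [ 0.3  0.7 -0.3]
slide cm [-47.54  57.58   3.13] yaw -12.35 world [ 0.6   -0.045  0.2  ]
```

Emit:
{"op": "step_arm", "data": {"slide": [[-2,2.4,0.1],[-5,6,0.3],[-8,9.6,0.5],[-10.6,12.8,0.7],[-13.2,16,0.9],[-15.8,19.2,1.1],[-18.5,22.4,1.2],[-21.1,25.6,1.4],[-23.8,28.8,1.6],[-26.4,32,1.7],[-29,35.2,1.9],[-31.7,38.4,2.1],[-34.3,41.6,2.3],[-37,44.8,2.4],[-39.6,48,2.6],[-42.2,51.2,2.8],[-44.5,54,3],[-46.3,56,3.1],[-47.5,57.6,3.1],[-47.5,57.6,3.1]], "yaw": [0,-1,-2,-4,-6,-8,-10,-12,-12.35,-12.35,-12.35,-12.35,-12.35,-12.35,-12.35,-12.35,-12.35,-12.35,-12.35,-12.35], "jaw": 0.6}}

```text
clock: 4.87
tcp_pos: [0.6015, -0.0506, 0.2003]
tcp_rot: [0.762, 0.648, -0.001, 0.002]
ft_force: [-0.2, -0.0, -0.4]
width: 0.0509
```

```bash
python3 -c "
from h import *
plan((-112.5,-18.2,123))
for n in ('side','top'):
    im=get_image(n);c=np.int32(pix(n,C2w((-112,-18,140))));print(c)
    cv2.imwrite(f'pics/{n}1.png',im)
a,b=[cv2.imread(f'pics/{n}1.png') for n in ('side','top')]
def cr(im,n):
    c=np.int32(pix(n,C2w((-112,-18,140))));return cv2.resize(im[c[1]-80:c[1]+80,c[0]-80:c[0]+80],(400,400),interpolation=cv2.INTER_CUBIC)
cv2.imwrite('pics/n1.png',np.hstack([cr(a,'side'),cr(b,'top')]))"
```

```text
t 4.87 chest [-118.1  -20.6  200.3] tilt [ 0.0011 -0.0037] F [-0.2 -0.  -0.4]
slide cm [ 0.59 -0.25  7.73] yaw -0.43 world [ 0.6   -0.045  0.123]
[347 241]
[344 234]
```

View pics/n1.png

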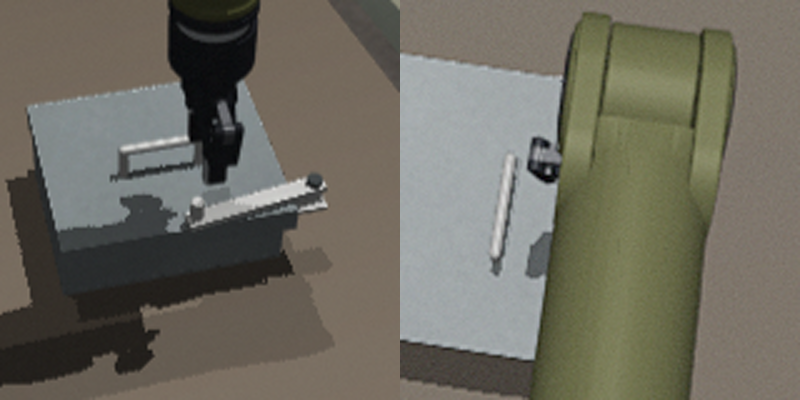

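Emit:
{"op": "step_arm", "data": {"slide": [[0,0,0],[0,0,1],[0,0,2.5],[0,0,4],[0,0,5.5],[0,0,6.7],[0,0,7.4],[0,0,7.6],[0,0,7.6],[0,0,7.6]], "yaw": [0,0,0,0,0,0,0,0,0,0]}}

```text
clock: 5.8
tcp_pos: [0.6009, -0.0442, 0.1249]
tcp_rot: [0.759, 0.651, 0.0, 0.0]
ft_force: [-0.6, -0.4, -0.1]
width: 0.0514
```

```bash
python3 -c "
from h import *
plan((-112.5,-18.2,123))"
```

```text
t 5.8 chest [-111.9  -18.9  124.9] tilt [0.0011 0.0001] F [-0.6 -0.4 -0.1]
slide cm [-0.06 -0.07  0.19] yaw 0.02 world [ 0.6   -0.045  0.123]
```

Close on the post.

Emit:
{"op": "step_arm", "data": {"slide": [[0,-0.05,0.1],[0,-0.05,0.1],[0,-0.05,0.1],[0,-0.05,0.1],[0,-0.05,0.1],[0,-0.05,0.1],[0,-0.05,0.1],[0,-0.05,0.1]], "yaw": [0,0,0,0,0,0,0,0], "jaw": 0, "grip_force": 30}}

```text
clock: 6.47
tcp_pos: [0.6001, -0.0444, 0.1239]
tcp_rot: [0.759, 0.651, 0.0, 0.0]
ft_force: [-1.3, -0.4, 4.6]
width: 0.0127
```

```bash
python3 - <<'E'
from h import *
plan((-112.5,-18.2,123))
s,_,_=here(); c=w2C(s["tcp_pos"])
d=c[:2]-[-95,-145]; a0=np.arctan2(-d[0],d[1]); r=np.hypot(*d); print(a0,r)
for a in np.linspace(a0,1.575,16)[1:]:
    q=np.array([-95-130*np.sin(a),-145+130*np.cos(a)]); dd=q-c[:2]; print([round(dd[0]/10,1),round(-dd[1]/10,1)],end=" ")
E
```

```text
t 6.47 chest [-112.2  -18.2  123.9] tilt [0.0007 0.0001] F [-1.3 -0.4  4.6]
slide cm [-0.03 -0.    0.09] yaw -0.0 world [ 0.6   -0.045  0.123]
0.13472450397647762 127.92198513908214
[np.float64(-1.3), np.float64(0.0)] [np.float64(-2.5), np.float64(0.4)] [np.float64(-3.6), np.float64(0.8)] [np.float64(-4.7), np.float64(1.4)] [np.float64(-5.8), np.float64(2.1)] [np.float64(-6.8), np.float64(2.8)] [np.float64(-7.7), np.float64(3.7)] [np.float64(-8.5), np.float64(4.6)] [np.float64(-9.2), np.float64(5.6)] [np.float64(-9.8), np.float64(6.7)] [np.float64(-10.4), np.float64(7.9)] [np.float64(-10.8), np.float64(9.0)] [np.float64(-11.1), np.float64(10.2)] [np.float64(-11.2), np.float64(11.5)] [np.float64(-11.3), np.float64(12.7)]
```

Emit:
{"op": "step_arm", "data": {"slide": [[-0.6,0,-0.1],[-1.3,0,-0.1],[-2.5,0.4,-0.1],[-3.6,0.8,-0.1],[-4.7,1.4,-0.1],[-5.8,2.1,-0.1],[-6.8,2.8,-0.1],[-7.7,3.7,-0.1],[-8.5,4.6,-0.1],[-9.2,5.6,-0.1],[-9.8,6.7,-0.1],[-10.4,7.9,-0.1],[-10.8,9,-0.1],[-11.1,10.2,-0.1],[-11.2,11.5,-0.1],[-11.3,12.3,-0.1],[-11.3,12.7,-0.1],[-11.3,12.7,-0.1],[-11.3,12.7,-0.1]], "yaw": [0,0,0,0,0,0,0,0,0,0,0,0,0,0,0,0,0,0,0]}}

```text
clock: 8.05
tcp_pos: [0.7093, -0.1731, 0.1239]
tcp_rot: [0.758, 0.652, 0.001, -0.001]
ft_force: [1.2, 7.5, 2.3]
width: 0.0125
```

```bash
python3 -c "
from h import *
plan((-225,-145,200))
print(state()['width'])"
```

```text
t 8.05 chest [-222.7 -145.8  123.9] tilt [0.     0.0036] F [1.2 7.5 2.3]
slide cm [-0.21 -0.08 -7.61] yaw 0.12 world [ 0.708 -0.175  0.2  ]
0.012459872450313709
```

Emit:
{"op": "step_arm", "data": {"slide": [[0,0,0],[0,0,0],[0,0,0],[0,0,-1],[0,0,-3],[0,0,-6],[0,0,-7.5],[0.5,0,-7.7],[2,-1.2,-7.7],[4.5,-3,-7.7],[7,-5,-7.7],[9.5,-7,-7.7],[12,-9,-7.7],[14,-11,-7.7],[16.5,-13,-7.7],[18.3,-14,-7.7],[19.2,-14.5,-7.7],[19.3,-14.6,-7.7],[19.3,-14.6,-7.7],[19.3,-14.6,-7.7]], "yaw": [0,0,0,0,0,0,0,0,0,0,0,0,0,0,0,0,0,0,0,0], "jaw": 0.6}}

```text
clock: 9.72
tcp_pos: [0.5939, 0.0354, 0.2013]
tcp_rot: [0.76, 0.65, -0.0, 0.001]
ft_force: [0.7, 0.4, 0.6]
width: 0.0509
```

```bash
python3 -c "
from h import *
plan((-30,0,123))
ims=[]
for n in ('side','top'):
    im=get_image(n)
    for q in ('bar_post','bar_pivot','lid_handle'):
        print(n,q,[(round(d['conf'],2),np.round(w2C(w(n,d['position'])),1)) for d in tip_of(n,q)[:2]])
    c=np.int32(pix(n,C2w((-100,-80,120))));ims.append(cv2.resize(im[c[1]-90:c[1]+90,c[0]-90:c[0]+90],(400,400),interpolation=cv2.INTER_CUBIC))
cv2.imwrite('pics/n2.png',np.hstack(ims))"
```

```text
t 9.72 chest [-3.430e+01  2.000e-01  2.013e+02] tilt [ 0.0004 -0.0015] F [0.7 0.4 0.6]
slide cm [0.44 0.01 7.83] yaw -0.14 world [0.595 0.04  0.123]
side bar_post [(0.74, array([-220.7, -152.3,  136.8]))]
side bar_pivot [(0.65, array([ -93.7, -142.3,  120.5])), (0.6, array([95.9,  6.2, 72.6]))]
side lid_handle [(0.91, array([-27.8,   2.3, 148.1])), (0.38, array([-412.4,  116. ,   -2.6]))]
top bar_post [(0.64, array([-223.6, -156.5,  139.8]))]
top bar_pivot [(0.89, array([ -96.1, -147.1,  115. ]))]
top lid_handle []
```

View pics/n2.png

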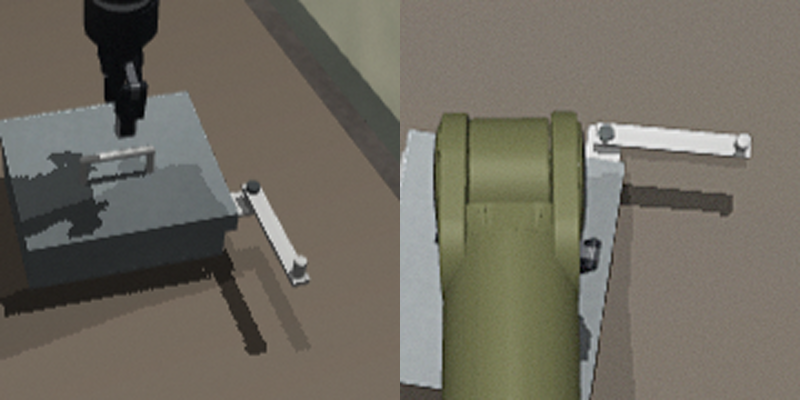

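The bar now points out of the front: pivot at (607,133) and post at (743,144) in the crop. It may be slightly past straight, so I'll measure it.

```bash
cat >> h.py <<'E'
def plane(n,uv,z):
    K,R,t=cam(n); d=(R.T@np.linalg.inv(K)@np.c_[uv,np.ones(len(uv))].T).T; c=-R.T@t
    return c+d*((z-c[2])/d[:,2])[:,None]
def bar_angle():
  for n in("top","side"):
    get_image(n)
    for d in masks_of(n,"bar")[:1]:
        v,u=np.nonzero(d["pixels"]); W=w2C(plane(n,np.c_[u,v].astype(float),.117))[:,:2]
        W=W[(W[:,0]>-205)&(W[:,0]<-110)]
        b=np.arange(-205,-109,8); i=np.digitize(W[:,0],b)
        m=np.array([W[i==k].mean(0) for k in set(i) if (i==k).sum()>3]); e=np.polyfit(m[:,0],m[:,1],1)
        print(n,round(d["conf"],2),len(W),"slope",e[0],"angle",np.pi/2+np.arctan(e[0]),"y at -95,-225",np.polyval(e,[-95,-225]))
E
python3 -c "
from h import *
bar_angle()"
```

```text
top 0.72 408 slope 0.08435969296905556 angle 1.6549567530533364 y at -95,-225 [-144.42006432 -155.38682441]
side 0.85 297 slope 0.07756662513446734 angle 1.648207949128304 y at -95,-225 [-141.29483922 -151.37850049]
```

The bar sits at its stop, about 1.65. I'll nudge it back to straight out with closed fingers.

Emit:
{"op": "step_arm", "data": {"slide": [[-1,1,0],[-3,3.5,0],[-6,6.5,0],[-9,9.5,0],[-12,12.5,0],[-15,15,0],[-17.5,17,0],[-19,18.3,0],[-19.5,18.8,0],[-19.5,18.8,0],[-19.5,18.8,0.5],[-19.5,18.8,2],[-19.5,18.8,4],[-19.5,18.8,6],[-19.5,18.8,7],[-19.5,18.8,7.3],[-19.5,18.8,7.3],[-19.5,18.8,7.3]], "yaw": [0,0,0,0,0,0,0,0,0,0,0,0,0,0,0,0,0,0], "jaw": 0}}

```text
clock: 11.82
tcp_pos: [0.7499, -0.183, 0.1296]
tcp_rot: [0.759, 0.651, 0.001, 0.001]
ft_force: [-0.8, -0.5, 0.4]
width: -0.0004
```

```bash
python3 -c "
from h import *
plan((-225,-163,128))
print(state()['width'])"
```

```text
t 11.82 chest [-226.3 -187.4  129.6] tilt [0.0016 0.0001] F [-0.8 -0.5  0.4]
slide cm [ 0.13 -2.44  0.16] yaw 0.06 world [ 0.726 -0.178  0.128]
-0.00035997421843597845
```

Emit:
{"op": "step_arm", "data": {"slide": [[0.1,-0.3,0],[0.1,-0.7,0],[0.1,-1.1,0],[0.1,-1.4,0],[0.1,-1.6,0],[0.1,-1.8,0],[0.1,-2.0,0],[0.1,-2.2,0],[0.1,-2.3,0],[0.1,-2.3,0],[0.1,-2.3,0]], "yaw": [0,0,0,0,0,0,0,0,0,0,0]}}

```text
clock: 12.73
tcp_pos: [0.7268, -0.1793, 0.1285]
tcp_rot: [0.759, 0.651, 0.0, 0.0]
ft_force: [1.9, -1.3, 1.2]
width: -0.0
```

Emit:
{"op": "step_arm", "data": {"slide": [[0,0.5,0],[0,1,0],[0,1.2,-2],[0,1.2,-5],[0,1.2,-7],[0,1.2,-7.3]], "yaw": [0,0,0,0,0,0]}}

```text
clock: 13.23
tcp_pos: [0.7408, -0.1814, 0.2061]
tcp_rot: [0.759, 0.651, 0.002, 0.002]
ft_force: [0.9, -0.2, 0.4]
width: 0.0001
```

```bash
python3 -c "
from h import *
bar_angle()
plan((-30,0,200))"
```

```text
top 0.81 360 slope 0.01301397592171809 angle 1.58380956809346 y at -95,-225 [-145.83274626 -147.52456313]
side 0.89 285 slope 0.04068077431921253 angle 1.6114546821553648 y at -95,-225 [-139.60972418 -144.89822485]
t 13.43 chest [-225.7 -175.4  199.5] tilt [-0.0025  0.001 ] F [ 0.1 -0.2 -0.7]
slide cm [ 1.957e+01 -1.753e+01  1.000e-02] yaw 0.01 world [0.595 0.04  0.2  ]
```

The bar reads 1.58 (top view) and 1.61 (side view), so it's straight out. Next is the handle.

Emit:
{"op": "step_arm", "data": {"slide": [[1,-0.9,0],[3.5,-3,0],[6.5,-5.7,0],[9.5,-8.4,0],[12.5,-11.1,0],[15.2,-13.6,0],[17.5,-15.7,0],[19,-17,0],[19.6,-17.5,0],[19.6,-17.5,0],[19.6,-17.5,0.5],[19.6,-17.5,2],[19.6,-17.5,4],[19.6,-17.5,6],[19.6,-17.5,7.3],[19.6,-17.5,7.7],[19.6,-17.5,7.7],[19.6,-17.5,7.7]], "yaw": [0,0,0,0,0,0,0,0,0,0,0,0,0,0,0,0,0,0], "jaw": 0.6}}

```text
clock: 14.93
tcp_pos: [0.5963, 0.0384, 0.1247]
tcp_rot: [0.76, 0.65, 0.0, 0.0]
ft_force: [0.2, -0.0, 0.9]
width: 0.0516
```

Emit:
{"op": "step_arm", "data": {"slide": [[0,0,0],[0,0,0],[0,0,0],[0,0,0],[0,0,0],[0,0,0],[0,0,0],[0,0,0]], "yaw": [0,0,0,0,0,0,0,0], "jaw": 0, "grip_force": 40}}

```text
clock: 15.6
tcp_pos: [0.5964, 0.0405, 0.1254]
tcp_rot: [0.759, 0.651, 0.001, 0.0]
ft_force: [-0.5, 3.2, 5.3]
width: 0.0088
```

```bash
python3 - <<'E'
from h import *
plan((-30,0,123))
print(state()['width'])
H=np.array([-125,66.])
def hp(a): c,s=np.cos(a),np.sin(a); u=np.array([-c,s]); n=np.array([s,c]); return 125*u+66*n
for a in [.05,.1,.15,.2,.25,.3,.33,.36,.38,.4]: d=hp(a)-hp(0); print(a,np.round([d[0]/10,-d[1]/10],2))
E
```

```text
t 15.6 chest [-28.9  -1.6 125.4] tilt [0.002  0.0015] F [-0.5  3.2  5.3]
slide cm [-0.11 -0.16  0.24] yaw 0.06 world [0.595 0.04  0.123]
0.008824319780417565
0.05 [ 0.35 -0.62]
0.1 [ 0.72 -1.21]
0.15 [ 1.13 -1.79]
0.2 [ 1.56 -2.35]
0.25 [ 2.02 -2.89]
0.3 [ 2.51 -3.4 ]
0.33 [ 2.81 -3.69]
0.36 [ 3.13 -3.98]
0.38 [ 3.34 -4.17]
0.4 [ 3.56 -4.35]
```

Emit:
{"op": "step_arm", "data": {"slide": [[0.1,0,-0.3],[0.35,0,-0.6],[0.55,0,-0.9],[0.7,0,-1.2],[0.95,0,-1.5],[1.15,0,-1.8],[1.35,0,-2.1],[1.55,0,-2.35],[1.8,0,-2.6],[2.0,0,-2.9],[2.25,0,-3.15],[2.5,0,-3.4],[2.65,0,-3.55],[2.8,0,-3.7],[2.95,0,-3.85],[3.1,0,-3.95],[3.1,0,-3.95],[3.1,0,-3.95]], "yaw": [0,0,0,0,0,0,0,0,0,0,0,0,0,0,0,0,0,0]}}

```text
clock: 17.1
tcp_pos: [0.5998, 0.0651, 0.1606]
tcp_rot: [0.76, 0.65, -0.003, 0.002]
ft_force: [5.1, -4.3, -11.3]
width: 0.0084
```

```bash
python3 - <<'E'
from h import *
plan((-30,0,123))
s=state();c=w2C(s["tcp_pos"]);d=c[[0,2]]+[0,17]-[95,75]; a=np.arctan2(d[1],-d[0])-np.arctan2(66,125); print("lid est",a,np.hypot(*d),s['width'])
ims=[]
for n in ('side','top'):
    im=get_image(n)
    for q in ('lid_front','lid_handle','catch_tail'):
        print(n,q,[(round(e['conf'],2),np.round(w2C(w(n,e['position'])),1)) for e in tip_of(n,q)[:2]])
    c=np.int32(pix(n,C2w((-80,0,130))));ims.append(cv2.resize(im[c[1]-80:c[1]+80,c[0]-80:c[0]+80],(400,400),interpolation=cv2.INTER_CUBIC))
cv2.imwrite('pics/n3.png',np.hstack(ims))
E
```

```text
t 17.1 chest [ -4.   -1.2 160.6] tilt [-0.0023 -0.0073] F [  5.1  -4.3 -11.3]
slide cm [-2.57 -0.11  3.78] yaw -0.16 world [0.595 0.04  0.123]
lid est 0.31721391327737886 142.6061442243299 0.008423317074416585
side lid_front [(0.91, array([-101.5,    1.5,  166.3]))]
side lid_handle [(0.76, array([ -0.6,  -0.9, 181. ]))]
side catch_tail [(0.55, array([-112.5,   42.8,   85.5]))]
top lid_front [(0.65, array([-98.3,   1.6, 168.6]))]
top lid_handle []
top catch_tail []
```

View pics/n3.png

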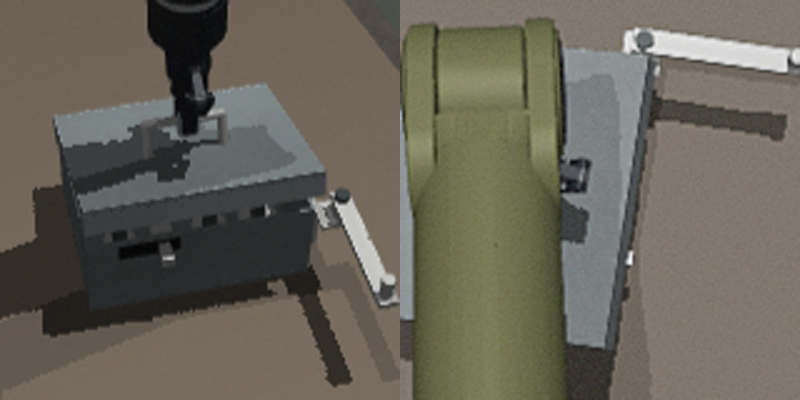

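The lid is at about 0.31 and the tail shows in the side crop at (168,255). I'll raise it a little more.

Emit:
{"op": "step_arm", "data": {"slide": [[0.1,0,-0.1],[0.2,0,-0.2],[0.3,0,-0.3],[0.4,0,-0.4],[0.5,0,-0.45],[0.6,0,-0.55],[0.6,0,-0.55],[0.6,0,-0.55]], "yaw": [0,0,0,0,0,0,0,0]}}

```text
clock: 18.17
tcp_pos: [0.6006, 0.0705, 0.166]
tcp_rot: [0.76, 0.65, -0.004, 0.002]
ft_force: [5.2, -5.6, -11.0]
width: 0.0085
```

```bash
cat >> h.py <<'E'
def lid():
    s=state();c=w2C(s["tcp_pos"]);d=c[[0,2]]+[0,17]-[95,75]; print("lid by tcp",np.arctan2(d[1],-d[0])-np.arctan2(66,125),s["width"])
    for n in ("side","top"):
        get_image(n)
        for e in tip_of(n,"lid_front")[:1]:
            d=w2C(w(n,e["position"]))[[0,2]]-[95,75]; print(n,"lid",np.arctan2(d[1],-d[0])-np.arctan2(31,213))
        print(n,"tail",[(round(e["conf"],2),np.round(w2C(w(n,e["position"])),1)) for e in tip_of(n,"catch_tail")[:2]])
E
python3 -c "
from h import *
plan((-30,0,123)); lid()"
```

```text
t 18.17 chest [  1.4  -1.1 166. ] tilt [-0.0028 -0.0079] F [  5.2  -5.6 -11. ]
slide cm [-3.11 -0.1   4.32] yaw -0.19 world [0.595 0.04  0.123]
lid by tcp 0.3707827615211296 0.00845049173395228
side lid -0.28938490682306983
side tail [(0.59, array([-4.119e+02,  1.178e+02,  2.000e-01])), (0.44, array([-114.8,   42.9,   83. ]))]
top lid -0.2931258753578748
top tail [(0.57, array([-115.1,   40.1,   86. ]))]
```

```bash
python3 -c "
from h import *
for n in ('side','top'):
    get_image(n)
    for q in ('lid_front','lid_handle'): print(n,q,[(round(e['conf'],2),np.round(w2C(w(n,e['position'])),1)) for e in tip_of(n,q)[:3]])"
```

```text
side lid_front [(0.85, array([-93.9,   1.8, 174.1])), (0.25, array([0.7, 4.4, 3.1]))]
side lid_handle [(0.59, array([  2.2,   4.6, 187.3]))]
top lid_front [(0.61, array([-97.3,   0.6, 176.5]))]
top lid_handle []
```

The two front-edge readings give about 0.34 and the TCP gives 0.37, so the lid is near 0.35, as wanted. I'll unload and release, then rise and move in front of the tail.

Emit:
{"op": "step_arm", "data": {"slide": [[-0.2,0,0.15],[-0.3,0,0.3],[-0.3,0,0.3]], "yaw": [0,0,0]}}

```text
clock: 19.02
tcp_pos: [0.6007, 0.0704, 0.1659]
tcp_rot: [0.76, 0.65, -0.001, 0.001]
ft_force: [0.4, -5.4, -2.3]
width: 0.0082
```

Emit:
{"op": "step_arm", "data": {"slide": [[0,0,0],[0,0,0],[0,0,0],[0,0,0],[0,0,0],[0,0,-1],[0,0,-3],[0,0,-6],[0,0,-8.5],[0,0,-9.3],[-1,-0.2,-9.3],[-3.5,-0.5,-9.3],[-7,-0.8,-9.3],[-10.5,-1.1,-9.3],[-13.5,-1.4,-9.3],[-15.8,-1.5,-9.3],[-16.6,-1.6,-9.3],[-16.6,-1.6,-9.3],[-16.6,-1.6,-9.3],[-16.6,-1.6,-9.3]], "yaw": [0,0,0,0,0,0,0,0,0,0,0,0,0,0,0,0,0,0,0,0], "jaw": 1}}

```text
clock: 20.68
tcp_pos: [0.5598, -0.0863, 0.2587]
tcp_rot: [0.758, 0.652, 0.0, -0.001]
ft_force: [0.4, 0.4, -0.2]
width: 0.0853
```

```bash
python3 -c "
from h import *
plan((-165,13,62))
for n in ('side','top'):
    im=get_image(n)
    for q in ('lid_front','lid_handle','catch_tail'): print(n,q,[(round(e['conf'],2),np.round(w2C(w(n,e['position'])),1)) for e in tip_of(n,q)[:3]])
"
```

```text
t 20.68 chest [-159.7   15.2  258.7] tilt [-0.0009  0.0011] F [ 0.4  0.4 -0.2]
slide cm [-0.55  0.24 19.66] yaw 0.17 world [ 0.561 -0.092  0.062]
side lid_front [(0.62, array([-95.3,   0.7, 177.2]))]
side lid_handle [(0.89, array([  3.1,   4.8, 185.3]))]
side catch_tail [(0.67, array([-113.2,   44.6,   86.5]))]
top lid_front [(0.76, array([-91.3,  -1.4, 175.6]))]
top lid_handle [(0.71, array([  4.3,  -4.4, 184.2]))]
top catch_tail [(0.58, array([-95.6,   1.1, 179. ])), (0.55, array([-112.9,   40.9,   85.9]))]
```

Emit:
{"op": "step_arm", "data": {"slide": [[-0.5,0.2,1],[-0.6,0.2,3.5],[-0.6,0.2,7],[-0.6,0.2,10.5],[-0.6,0.2,14],[-0.6,0.2,16.5],[-0.6,0.2,18.3],[-0.6,0.2,19.3],[-0.6,0.2,19.6],[-0.6,0.2,19.6],[-0.6,0.2,19.6]], "yaw": [0.2,0.2,0.2,0.2,0.2,0.2,0.2,0.2,0.2,0.2,0.2]}}

```text
clock: 22.0
tcp_pos: [0.5583, -0.1141, 0.0635]
tcp_rot: [0.765, 0.644, -0.006, 0.008]
ft_force: [-2.4, -32.9, 0.6]
width: 0.085
```

```bash
python3 -c "
from h import *
plan((-165,13,62))
ims=[]
for n in ('side','top'):
    im=get_image(n)
    c=np.int32(pix(n,C2w((-110,20,100))));ims.append(cv2.resize(im[c[1]-60:c[1]+60,c[0]-60:c[0]+60],(400,400),interpolation=cv2.INTER_CUBIC))
cv2.imwrite('pics/n4.png',np.hstack(ims))
"
```

```text
t 22.0 chest [-187.4   12.4   63.5] tilt [-0.     -0.0201] F [ -2.4 -32.9   0.6]
slide cm [ 2.25 -0.09  0.11] yaw -0.98 world [ 0.561 -0.092  0.062]
```

View pics/n4.png

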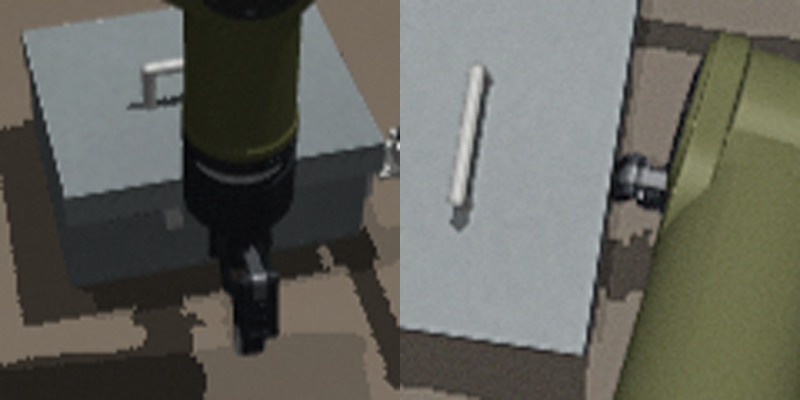

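Something is pressing on the lip with 33 N, probably the gripper's knuckle. I'll back off at once.

Emit:
{"op": "step_arm", "data": {"slide": [[-2,0,0],[-4,0,0],[-5,0,0],[-5,0,0],[-5,0,0]], "yaw": [0,0,0,0,0]}}

```text
clock: 22.52
tcp_pos: [0.5528, -0.1442, 0.0629]
tcp_rot: [0.761, 0.649, 0.0, -0.0]
ft_force: [0.1, 0.1, 0.6]
width: 0.0856
```

```bash
python3 -c "
from h import *
plan((-165,13,62))
ims=[]
for n in ('side','top'):
    im=get_image(n)
    for q in ('lid_front','lid_handle','catch_tail'): print(n,q,[(round(e['conf'],2),np.round(w2C(w(n,e['position'])),1)) for e in tip_of(n,q)[:3]])
    c=np.int32(pix(n,C2w((-140,20,100))));ims.append(cv2.resize(im[c[1]-60:c[1]+60,c[0]-60:c[0]+60],(400,400),interpolation=cv2.INTER_CUBIC))
cv2.imwrite('pics/n5.png',np.hstack(ims))
"
```

```text
t 22.52 chest [-218.    13.3   62.9] tilt [-0.0003  0.0005] F [0.1 0.1 0.6]
slide cm [5.3  0.01 0.1 ] yaw -0.26 world [ 0.561 -0.092  0.062]
side lid_front [(0.94, array([-1.109e+02, -1.000e-01,  1.351e+02]))]
side lid_handle [(0.95, array([-16.6,   4. , 162.2]))]
side catch_tail [(0.4, array([-112.3,   43.8,   86.5]))]
top lid_front [(0.59, array([-111.1,    1.5,  132.7]))]
top lid_handle [(0.69, array([-17.3,  -4.3, 161. ]))]
top catch_tail []
```

View pics/n5.png

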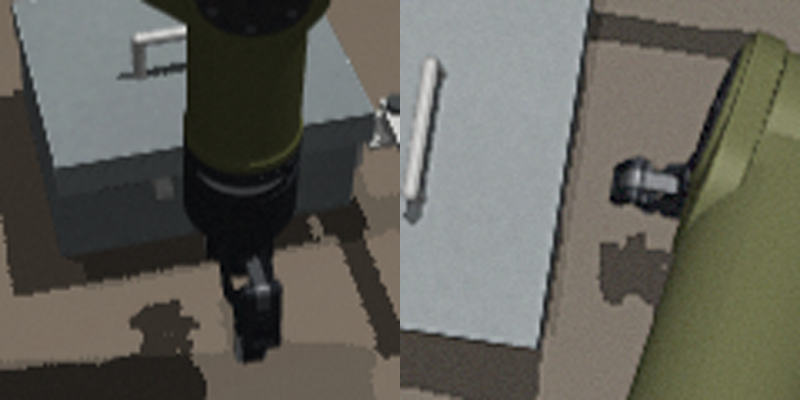

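The open gripper's knuckles reach about 72 mm from the centre line, and they pressed the lid down to about 0.14. The crop shows the arm now clear and the tail at (165,188) unmoved. I'll re-raise the lid a little higher, then come in low so the knuckle passes under the lip and pushes the tail. First, back to the handle.

Emit:
{"op": "step_arm", "data": {"slide": [[0,0,-1],[0,0,-4],[0,0,-8],[0,0,-12],[0,0,-15],[0.5,0,-16.5],[3,0.2,-16.5],[6.5,0.4,-16.5],[10,0.7,-16.5],[13.5,1,-16.5],[16.5,1.2,-16.5],[18.8,1.3,-16.5],[19.7,1.3,-16.5],[19.8,1.3,-16],[19.8,1.3,-14],[19.8,1.3,-11.5],[19.8,1.3,-9.2],[19.8,1.3,-8.1],[19.8,1.3,-7.8],[19.8,1.3,-7.8]], "yaw": [-0.2,-0.2,-0.2,-0.2,-0.2,-0.2,-0.2,-0.2,-0.2,-0.2,-0.2,-0.2,-0.2,-0.2,-0.2,-0.2,-0.2,-0.2,-0.2,-0.2], "jaw": 0.6}}

```text
clock: 24.58
tcp_pos: [0.5963, 0.0476, 0.141]
tcp_rot: [0.76, 0.65, -0.001, -0.0]
ft_force: [-0.1, 0.0, -0.4]
width: 0.0511
```

Emit:
{"op": "step_arm", "data": {"slide": [[0,0,0],[0,0,0],[0,0,0],[0,0,0],[0,0,0],[0,0,0],[0,0,0],[0,0,0]], "yaw": [0,0,0,0,0,0,0,0], "jaw": 0}}

```text
clock: 25.25
tcp_pos: [0.5976, 0.0497, 0.142]
tcp_rot: [0.759, 0.651, 0.001, 0.001]
ft_force: [2.5, 2.0, 1.8]
width: 0.0082
```

```bash
python3 - <<'E'
from h import *
plan((-20,0,141)); lid()
def hp(a): c,s=np.cos(a),np.sin(a); u=np.array([-c,s]); n=np.array([s,c]); return 125*u+66*n
for a in [.2,.25,.3,.35,.38,.4,.42]: d=hp(a)-hp(.14); print(a,np.round([d[0]/10,-d[1]/10],2))
E
```

```text
t 25.25 chest [-19.5  -1.4 142. ] tilt [0.0024 0.0006] F [2.5 2.  1.8]
slide cm [-0.05 -0.14  0.1 ] yaw 0.03 world [0.596 0.049 0.141]
lid by tcp 0.1468857667071875 0.008232212505727487
side lid 0.12686200295870365
side tail [(0.35, array([-110.6,   43.3,   83.7]))]
top lid 0.06271608751675026
top tail []
0.2 [ 0.52 -0.67]
0.25 [ 0.98 -1.21]
0.3 [ 1.47 -1.72]
0.35 [ 1.98 -2.21]
0.38 [ 2.3  -2.49]
0.4 [ 2.51 -2.67]
0.42 [ 2.73 -2.84]
```

Emit:
{"op": "step_arm", "data": {"slide": [[0.15,0,-0.25],[0.35,0,-0.5],[0.6,0,-0.75],[0.8,0,-1],[1,0,-1.2],[1.2,0,-1.45],[1.45,0,-1.7],[1.7,0,-1.95],[1.95,0,-2.2],[2.2,0,-2.4],[2.4,0,-2.6],[2.6,0,-2.75],[2.7,0,-2.85],[2.7,0,-2.85],[2.7,0,-2.85]], "yaw": [0,0,0,0,0,0,0,0,0,0,0,0,0,0,0]}}

```text
clock: 26.8
tcp_pos: [0.6004, 0.0705, 0.1667]
tcp_rot: [0.76, 0.65, -0.003, 0.002]
ft_force: [8.4, -4.8, -11.1]
width: 0.0083
```

```bash
python3 -c "
from h import *
plan((-20,0,141)); lid()"
```

```text
t 26.8 chest [  1.4  -1.  166.7] tilt [-0.0021 -0.0077] F [  8.4  -4.8 -11.1]
slide cm [-2.12 -0.09  2.59] yaw -0.19 world [0.596 0.049 0.141]
lid by tcp 0.37424052980115324 0.008302908162171307
side lid 0.3359129698668995
side tail [(0.51, array([301.4, 244.4,  -1. ]))]
top lid 0.34946461596592654
top tail [(0.59, array([-115.2,   42.6,   85. ]))]
```

Emit:
{"op": "step_arm", "data": {"slide": [[-0.2,0,0.15],[-0.3,0,0.3],[-0.3,0,0.3]], "yaw": [0,0,0]}}

```text
clock: 27.35
tcp_pos: [0.6005, 0.0704, 0.1665]
tcp_rot: [0.76, 0.65, -0.001, 0.001]
ft_force: [3.7, -4.4, -0.9]
width: 0.0083
```

Emit:
{"op": "step_arm", "data": {"slide": [[0,0,0],[0,0,0],[0,0,0],[0,0,0],[0,0,0],[0,0,-1],[0,0,-3],[0,0,-6],[0,0,-8.5],[0,0,-9.3],[-1,0,-9.3],[-3.5,-0.2,-9.3],[-7,-0.4,-9.3],[-10.5,-0.5,-9.3],[-14,-0.7,-9.3],[-17,-0.8,-9.3],[-19,-0.9,-9.3],[-19.9,-0.9,-9.3],[-19.9,-0.9,-9.3],[-19.9,-0.9,-9.3]], "yaw": [0,0,0,0,0,0,0,0,0,0,0,0,0,0,0,0,0,0,0,0], "jaw": 1}}

```text
clock: 29.02
tcp_pos: [0.5608, -0.1215, 0.259]
tcp_rot: [0.759, 0.651, -0.0, -0.001]
ft_force: [-0.6, 0.0, 0.2]
width: 0.0852
```

```bash
python3 -c "
from h import *
plan((-195,8,25)); lid()"
```

```text
t 29.02 chest [-194.4    8.9  259. ] tilt [-0.0012  0.0011] F [-0.6  0.   0.2]
slide cm [-0.08  0.12 23.4 ] yaw 0.01 world [ 0.562 -0.122  0.025]
lid by tcp 0.1213135788153355 0.085221268778708
side lid 0.3409609978452852
side tail [(0.54, array([-112.3,   45.1,   82.2]))]
top lid 0.34900097792053514
top tail []
```

Emit:
{"op": "step_arm", "data": {"slide": [[0,0.1,1],[0,0.1,4],[0,0.1,8],[0,0.1,12],[0,0.1,16],[0,0.1,19.5],[0,0.1,22],[0,0.1,23.8],[0,0.1,24.8],[0,0.1,25],[0,0.1,25],[0,0.1,25]], "yaw": [0,0,0,0,0,0,0,0,0,0,0,0]}}

```text
clock: 30.32
tcp_pos: [0.5631, -0.1227, 0.0109]
tcp_rot: [0.759, 0.651, 0.001, 0.001]
ft_force: [-0.1, -0.1, 0.8]
width: 0.0852
```

```bash
python3 -c "
from h import *
plan((-173,8,10)); lid()"
```

```text
t 30.32 chest [-195.2    6.4   10.9] tilt [ 0.0021 -0.0002] F [-0.1 -0.1  0.8]
slide cm [ 2.22 -0.16  0.09] yaw 0.0 world [ 0.565 -0.101  0.01 ]
lid by tcp -0.6465894774657388 0.08520237819401674
side lid 0.34337088934003285
side tail [(0.57, array([-116.1,   44.4,   82.4]))]
top lid 0.3396807307940793
top tail [(0.52, array([-118. ,   40.8,   83. ]))]
```

Clear, and the lid is still up. Move in under the lip.

Emit:
{"op": "step_arm", "data": {"slide": [[0.3,0,0],[0.7,0,0],[1.1,0,0],[1.5,0,0],[1.8,0,0],[2.0,0,0],[2.1,0,0],[2.1,0,0]], "yaw": [0,0,0,0,0,0,0,0]}}

```text
clock: 31.28
tcp_pos: [0.5653, -0.1013, 0.0098]
tcp_rot: [0.759, 0.651, 0.0, -0.0]
ft_force: [-0.5, 0.2, 0.2]
width: 0.0853
```

```bash
python3 -c "
from h import *
plan((-173,8,10))
ims=[]
for n in ('side','top'):
    im=get_image(n)
    c=np.int32(pix(n,C2w((-120,20,100))));ims.append(cv2.resize(im[c[1]-60:c[1]+60,c[0]-60:c[0]+60],(400,400),interpolation=cv2.INTER_CUBIC))
cv2.imwrite('pics/n6.png',np.hstack(ims))
"
```

```text
t 31.28 chest [-173.8    7.5    9.8] tilt [0.     0.0001] F [-0.5  0.2  0.2]
slide cm [ 0.08 -0.05 -0.02] yaw 0.03 world [ 0.565 -0.101  0.01 ]
```

View pics/n6.png

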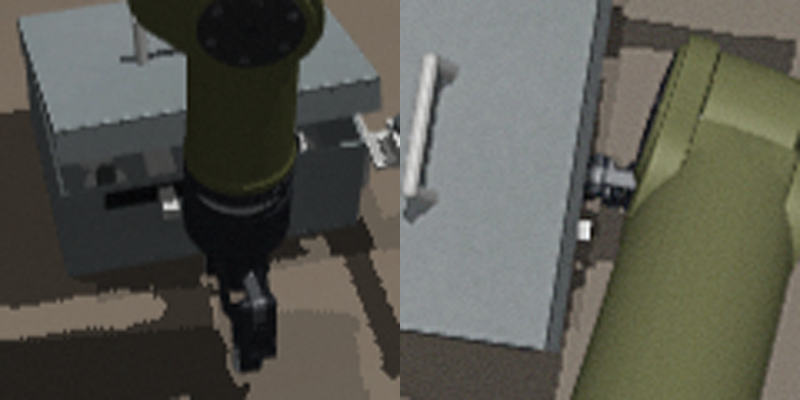

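In the top crop the knuckle at (600,178) stands beside the tail at (584,230), with no contact. Push toward chest +y.

Emit:
{"op": "step_arm", "data": {"slide": [[0,-0.2,0],[0,-0.5,0],[0,-0.8,0],[0,-1.1,0],[0,-1.4,0],[0,-1.7,0],[0,-2.0,0],[0,-2.3,0],[0,-2.3,0]], "yaw": [0,0,0,0,0,0,0,0,0]}}

```text
clock: 32.13
tcp_pos: [0.5423, -0.0982, 0.0101]
tcp_rot: [0.759, 0.651, 0.0, 0.0]
ft_force: [0.5, -1.1, 0.3]
width: 0.0854
```

```bash
python3 -c "
from h import *
plan((-173,52,10)); lid()"
```

```text
t 32.13 chest [-174.2   30.7   10.1] tilt [0.0004 0.0002] F [ 0.5 -1.1  0.3]
slide cm [ 0.12 -2.13  0.01] yaw -0.01 world [ 0.521 -0.094  0.01 ]
lid by tcp -0.6620316086120467 0.08537062382135625
side lid 0.34665221508069743
side tail []
top lid 0.35374482628184345
top tail [(0.39, array([-113.6,   48.2,   88. ]))]
```

Emit:
{"op": "step_arm", "data": {"slide": [[0,-0.2,0],[0,-0.4,0],[0,-0.6,0],[0,-0.8,0],[0,-1.0,0],[0,-1.2,0],[0,-1.4,0],[0,-1.6,0],[0,-1.8,0],[0,-1.9,0],[0,-1.9,0]], "yaw": [0,0,0,0,0,0,0,0,0,0,0]}}

```text
clock: 33.35
tcp_pos: [0.5234, -0.0953, 0.0098]
tcp_rot: [0.759, 0.651, -0.0, -0.0]
ft_force: [1.3, 0.1, -1.0]
width: 0.0855
```

Emit:
{"op": "step_arm", "data": {"slide": [[0,-0.1,0],[0,-0.2,0],[0,-0.3,0],[0,-0.3,0]], "yaw": [0,0,0,0]}}

```text
clock: 33.68
tcp_pos: [0.5206, -0.0949, 0.0099]
tcp_rot: [0.759, 0.651, 0.0, -0.0]
ft_force: [1.3, -0.1, -0.1]
width: 0.0855
```

```bash
python3 -c "
from h import *
plan((-173,52,10)); lid()"
```

```text
t 33.68 chest [-174.2   52.6    9.9] tilt [-0.0001  0.0001] F [ 1.3 -0.1 -0.1]
slide cm [ 0.12  0.06 -0.01] yaw -0.0 world [ 0.521 -0.094  0.01 ]
lid by tcp -0.662778839602159 0.0855448703182612
side lid 0.3420284189763404
side tail []
top lid 0.338793274020034
top tail [(0.55, array([ -0.2,  -5. , 182.5])), (0.48, array([-111.2,   70.7,   85.4]))]
```

Emit:
{"op": "step_arm", "data": {"slide": [[0,-0.1,0],[0,-0.2,0],[0,-0.3,0],[0,-0.3,0]], "yaw": [0,0,0,0]}}

```text
clock: 34.32
tcp_pos: [0.5206, -0.0948, 0.0107]
tcp_rot: [0.76, 0.65, 0.002, 0.002]
ft_force: [8.3, -1.1, -1.7]
width: 0.0855
```

Emit:
{"op": "step_arm", "data": {"slide": [[0,-0.1,0],[0,-0.2,0],[0,-0.2,0]], "yaw": [0,0,0]}}

```text
clock: 34.57
tcp_pos: [0.5208, -0.0947, 0.0115]
tcp_rot: [0.76, 0.65, 0.004, 0.004]
ft_force: [11.8, -1.6, -2.9]
width: 0.0853
```

The stop is reached (8 to 12 N with no further travel). Back off, out, and up.

Emit:
{"op": "step_arm", "data": {"slide": [[0,0.5,0],[0,1.2,0],[-0.5,1.5,0],[-2,1.5,0],[-3,1.5,0],[-3,1.5,0],[-3,1.5,-2],[-3,1.5,-5],[-3,1.5,-9],[-3,1.5,-13],[-3,1.5,-17],[-3,1.5,-21],[-3,1.5,-24],[-3,1.5,-25],[-3,1.5,-25]], "yaw": [0,0,0,0,0,0,0,0,0,0,0,0,0,0,0]}}

```text
clock: 35.82
tcp_pos: [0.5275, -0.1262, 0.2628]
tcp_rot: [0.759, 0.651, 0.002, 0.002]
ft_force: [0.6, -0.6, -0.4]
width: 0.0856
```

```bash
python3 -c "
from h import *
plan((1.5,-1,165)); lid()"
```

```text
t 35.82 chest [-204.1   41.1  262.8] tilt [0.0054 0.0005] F [ 0.6 -0.6 -0.4]
slide cm [20.55  4.16  9.83] yaw 0.0 world [0.6   0.071 0.165]
lid by tcp 0.11455797336907853 0.08556263245487378
side lid 0.3570494259403496
side tail [(0.62, array([-112.8,   75.9,   85.1]))]
top lid 0.34697374754370985
top tail [(0.47, array([-113.1,   70.6,   85.6]))]
```

The tail is at y ≈ 71–75, so fully left. Now grip the handle again.

Emit:
{"op": "step_arm", "data": {"slide": [[1,0.2,0],[4,0.8,0],[7.8,1.6,0],[11.6,2.4,0],[15.3,3.1,0],[18.3,3.8,0],[20,4.1,0],[20.5,4.2,0],[20.5,4.2,0.5],[20.5,4.2,2.5],[20.5,4.2,5.5],[20.5,4.2,8],[20.5,4.2,9.4],[20.5,4.2,9.7],[20.5,4.2,9.7],[20.5,4.2,9.7]], "yaw": [0,0,0,0,0,0,0,0,0,0,0,0,0,0,0,0], "jaw": 0.6}}

```text
clock: 37.45
tcp_pos: [0.5993, 0.0683, 0.1639]
tcp_rot: [0.76, 0.65, 0.0, 0.001]
ft_force: [0.7, -0.4, 0.5]
width: 0.051
```

Emit:
{"op": "step_arm", "data": {"slide": [[0,0,0],[0,0,0],[0,0,0],[0,0,0],[0,0,0],[0,0,0],[0,0,0],[0,0,0]], "yaw": [0,0,0,0,0,0,0,0], "jaw": 0}}

```text
clock: 38.12
tcp_pos: [0.5994, 0.0702, 0.1636]
tcp_rot: [0.759, 0.651, 0.001, 0.0]
ft_force: [0.5, 1.1, 4.2]
width: 0.0088
```

```bash
python3 - <<'E'
from h import *
plan((1.5,-1,165)); lid()
def hp(a): c,s=np.cos(a),np.sin(a); u=np.array([-c,s]); n=np.array([s,c]); return 125*u+66*n
for a in np.arange(.4,1.21,.05): d=hp(a)-hp(.365); print([round(float(d[0]/10),1),0,round(float(-d[1]/10),1)],end=", ")
E
```

```text
t 38.12 chest [  1.   -0.  163.6] tilt [0.0015 0.0004] F [0.5 1.1 4.2]
slide cm [ 0.05  0.1  -0.14] yaw 0.01 world [0.6   0.071 0.165]
lid by tcp 0.35785953390604813 0.008764130488332212
side lid 0.333674243690634
side tail [(0.58, array([-111.5,   72.4,   83.4]))]
top lid 0.3433451634161955
top tail []
[0.4, 0, -0.3], [0.9, 0, -0.8], [1.5, 0, -1.2], [2.1, 0, -1.5], [2.7, 0, -1.9], [3.4, 0, -2.2], [4.0, 0, -2.5], [4.7, 0, -2.7], [5.3, 0, -2.9], [6.0, 0, -3.1], [6.7, 0, -3.3], [7.4, 0, -3.4], [8.1, 0, -3.5], [8.8, 0, -3.5], [9.5, 0, -3.5], [10.2, 0, -3.5], [10.9, 0, -3.4],
```

Emit:
{"op": "step_arm", "data": {"slide": [[0.2,0,-0.2],[0.4,0,-0.4],[0.9,0,-0.8],[1.2,0,-1.0],[1.5,0,-1.2],[1.8,0,-1.4],[2.1,0,-1.6],[2.7,0,-1.9],[2.7,0,-1.9]], "yaw": [0,0,0,0,0,0,0,0,0]}}

```text
clock: 39.17
tcp_pos: [0.6023, 0.0906, 0.18]
tcp_rot: [0.76, 0.649, -0.004, 0.002]
ft_force: [1.5, -9.8, -2.1]
width: 0.0085
```

It passes the catch freely, with about 10 N on the wrist. Continue.

Emit:
{"op": "step_arm", "data": {"slide": [[0.6,0,-0.3],[1.3,0,-0.6],[2.0,0,-0.8],[2.6,0,-1.0],[3.3,0,-1.2],[4.0,0,-1.4],[4.7,0,-1.5],[5.4,0,-1.6],[6.1,0,-1.6],[6.8,0,-1.6],[7.5,0,-1.6],[8.2,0,-1.5],[8.8,0,-1.4],[8.8,0,-1.4],[8.8,0,-1.4]], "yaw": [0,0,0,0,0,0,0,0,0,0,0,0,0,0,0]}}

```text
clock: 40.42
tcp_pos: [0.6162, 0.1829, 0.199]
tcp_rot: [0.759, 0.651, -0.0, 0.0]
ft_force: [-5.8, -3.3, 15.4]
width: 0.0081
```

```bash
python3 -c "
from h import *
plan((1.5,-1,165)); lid()"
```

```text
t 40.42 chest [114.9   0.6 199. ] tilt [ 0.0001 -0.0005] F [-5.8 -3.3 15.4]
slide cm [-11.34   0.16   3.41] yaw -0.01 world [0.6   0.071 0.165]
lid by tcp 1.2254469520259739 0.008126937598328757
side lid 1.2231542482279432
side tail [(0.43, array([-111.8,   75.4,   81.6]))]
top lid 1.2217426407007967
top tail [(0.5, array([-114.9,   70.6,   83.6]))]
```

All three estimates agree on 1.22. Release, rise, then go over the edge to the front and push from inside with closed fingers.

Emit:
{"op": "step_arm", "data": {"slide": [[0,0,0],[0,0,0],[0,0,0],[0,0,0],[0,0,-1],[0,0,-3.5],[0,0,-7],[0,0,-10.5],[0,0,-13],[0,0,-14],[0,0,-14]], "yaw": [0,0,0,0,0,0,0,0,0,0,0], "jaw": 0.3}}

```text
clock: 41.63
tcp_pos: [0.6176, 0.1834, 0.3389]
tcp_rot: [0.759, 0.651, 0.002, 0.001]
ft_force: [-0.4, 0.1, 1.0]
width: 0.0257
```

```bash
python3 -c "
from h import *
plan((-35,-60,340)); lid()"
```

```text
t 41.63 chest [115.6  -0.7 338.9] tilt [0.0047 0.0013] F [-0.4  0.1  1. ]
slide cm [-15.06   5.94  -0.11] yaw -0.04 world [0.653 0.025 0.34 ]
lid by tcp 1.158313425255189 0.025675322287655778
side lid 1.2253947089991193
side tail [(0.47, array([-114.2,   73.2,   85.1]))]
top lid 1.2178234711615494
top tail [(0.6, array([-114.6,   68.4,   87. ]))]
```

Emit:
{"op": "step_arm", "data": {"slide": [[-1,0.4,0],[-3.5,1.4,0],[-7,2.8,0],[-10.5,4.2,0],[-13.5,5.4,0],[-14.8,5.9,0],[-15,6,0.3],[-15,6,2],[-15,6,5],[-15,6,8],[-15,6,9.5],[-15,6,10],[-15,6,10],[-15,6,10]], "yaw": [0,0,0,0,0,0,0,0,0,0,0,0,0,0], "jaw": 0}}

```text
clock: 43.1
tcp_pos: [0.6531, 0.0275, 0.2366]
tcp_rot: [0.759, 0.651, 0.0, 0.0]
ft_force: [0.4, 0.4, 0.4]
width: -0.0001
```

Emit:
{"op": "step_arm", "data": {"slide": [[0.5,0,0],[1.3,0,0],[2.1,0,0],[2.9,0,0],[3.7,0,0],[4.5,0,0],[5.3,0,0],[6.1,0,0],[6.1,0,0]], "yaw": [0,0,0,0,0,0,0,0,0]}}

```text
clock: 43.85
tcp_pos: [0.662, 0.0847, 0.241]
tcp_rot: [0.76, 0.65, -0.0, 0.001]
ft_force: [-9.7, -4.9, 18.4]
width: -0.0
```

```bash
python3 -c "
from h import *
plan((101,-60,240)); lid()"
```

```text
t 43.85 chest [ 24.8 -59.7 241. ] tilt [ 0.0016 -0.0022] F [-9.7 -4.9 18.4]
slide cm [7.62 0.02 0.08] yaw -0.07 world [0.674 0.16  0.24 ]
lid by tcp 0.7188559839842894 -4.2449213423324335e-05
side lid 1.3048533947437346
side tail [(0.64, array([-113.9,   76.1,   87.3]))]
top tail [(0.52, array([-115.9,   68.2,   89.8]))]
```

The lid moves (1.30), but there's an upward force of 18 N, so the knuckle is probably riding on the edge. I'll back off slightly, rise 2 cm and push again.

Emit:
{"op": "step_arm", "data": {"slide": [[-1,0,0],[-2,0,-0.5],[-2,0,-1.5],[-2,0,-2],[-1.5,0,-2],[-0.8,0,-2],[0,0,-2],[0.8,0,-2],[1.6,0,-2],[2.4,0,-2],[2.4,0,-2]], "yaw": [0,0,0,0,0,0,0,0,0,0,0]}}

```text
clock: 45.07
tcp_pos: [0.6663, 0.1116, 0.2561]
tcp_rot: [0.759, 0.652, -0.0, 0.001]
ft_force: [0.5, -1.3, 1.8]
width: -0.0
```

```bash
python3 -c "
from h import *
plan((101,-60,260)); lid()
ims=[]
for n in ('side','top'):
    im=get_image(n)
    c=np.int32(pix(n,C2w((30,0,200))));ims.append(cv2.resize(im[max(c[1]-90,0):c[1]+90,c[0]-90:c[0]+90],(400,400),interpolation=cv2.INTER_CUBIC))
cv2.imwrite('pics/n7.png',np.hstack(ims))"
```

```text
t 45.07 chest [ 52.1 -59.8 256.1] tilt [ 0.0009 -0.0011] F [ 0.5 -1.3  1.8]
slide cm [ 4.89  0.03 -0.4 ] yaw 0.09 world [0.674 0.16  0.26 ]
lid by tcp 0.8717967411594199 -7.388372314741514e-06
side lid -0.11333848969556272
side tail [(0.64, array([-224.1, -146. ,  139.8])), (0.6, array([-111.5,   73.9,   85.5]))]
top lid 0.06460752759787369
top tail [(0.62, array([-117.1,   69.8,   88.1]))]
```

View pics/n7.png

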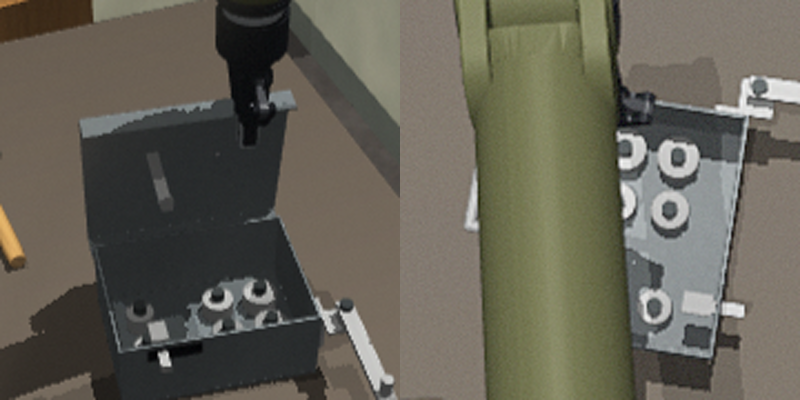

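The lid is nearly upright, and the catch shows fully left in the slot at (165,355) in the side crop. The low lid readings came from poor views. Continue pushing.

Emit:
{"op": "step_arm", "data": {"slide": [[0.6,0,-0.3],[1.2,0,-0.4],[1.8,0,-0.4],[2.4,0,-0.4],[3.0,0,-0.4],[3.6,0,-0.4],[4.2,0,-0.4],[4.7,0,-0.4],[4.7,0,-0.4],[4.7,0,-0.4]], "yaw": [0,0,0,0,0,0,0,0,0,0]}}

```text
clock: 46.3
tcp_pos: [0.6734, 0.1589, 0.2597]
tcp_rot: [0.759, 0.652, 0.001, -0.0]
ft_force: [1.0, 0.8, -0.3]
width: -0.0001
```

```bash
python3 -c "
from h import *
plan((101,-60,260))
for n in ('side','top'):
    im=get_image(n)
    for q in ('lid_front','lid_handle'): print(n,q,[(round(e['conf'],2),np.round(w2C(w(n,e['position'])),1)) for e in tip_of(n,q)[:3]])
"
```

```text
t 46.3 chest [ 99.9 -59.6 259.7] tilt [0.0013 0.002 ] F [ 1.   0.8 -0.3]
slide cm [ 0.11  0.04 -0.03] yaw 0.11 world [0.674 0.16  0.26 ]
side lid_front [(0.93, array([140.2,  -0.5, 285.9])), (0.68, array([ -93.8, -140.1,  118. ]))]
side lid_handle []
top lid_front []
top lid_handle []
```

Emit:
{"op": "step_arm", "data": {"slide": [[0.3,0,0],[0.6,0,0],[0.9,0,0],[0.9,0,0],[0.3,0,0],[-1,0,0],[-3,0,-1],[-6,0,-4],[-9.5,0,-6],[-13,0,-7],[-16.5,0,-7],[-19,0,-7],[-20,0,-7],[-20,0,-7],[-20,0,-7]], "yaw": [0,0,0,0,0,0,0,0,0,0,0,0,0,0,0]}}

```text
clock: 47.85
tcp_pos: [0.6425, -0.04, 0.3299]
tcp_rot: [0.759, 0.651, 0.001, -0.001]
ft_force: [0.2, 0.4, -0.2]
width: -0.0005
```

```bash
python3 -c "
from h import *
plan((101,-60,260)); bar_angle()
for n in ('side','top'):
    im=get_image(n); cv2.imwrite(f'pics/{n}9.png',im)
    for q in ('lid_front','lid_handle','catch_tail','bar_post'): print(n,q,[(round(e['conf'],2),np.round(w2C(w(n,e['position'])),1)) for e in tip_of(n,q)[:2]])
    for q in ('hammer','roll','wrench'): print(n,q,[(round(e['conf'],2),np.round(w(n,e['position']),3)) for e in tip_of(n,q)[:1]])
a,b=[cv2.imread(f'pics/{n}9.png') for n in('side','top')]
cv2.imwrite('pics/fin.png',np.hstack([a[90:430,180:480],b[90:430,80:500]]))
"
```

```text
t 47.85 chest [-101.4  -59.4  329.9] tilt [0.0005 0.0018] F [ 0.2  0.4 -0.2]
slide cm [20.22  0.06  7.03] yaw 0.01 world [0.674 0.16  0.26 ]
side 0.95 261 slope 0.034264725941903086 angle 1.6050476524298642 y at -95,-225 [-140.36133299 -144.81574736]
side lid_front [(0.68, array([1.466e+02, 2.000e-01, 2.829e+02]))]
side lid_handle [(0.6, array([177. ,   4.2, 198.7]))]
side catch_tail [(0.49, array([-112.3,   73.3,   84. ]))]
side bar_post [(0.64, array([-222.5, -147.1,  135.9]))]
side hammer [(0.59, array([0.4  , 0.403, 0.002]))]
side roll [(0.74, array([ 0.419, -0.319,  0.001]))]
side wrench [(0.94, array([ 0.621, -0.332,  0.004]))]
top lid_front [(0.7, array([148.8,   3.6, 286.5])), (0.23, array([95.2, -0.3, 75.5]))]
top lid_handle [(0.92, array([174.2,  -1.5, 195.8]))]
top catch_tail []
top bar_post [(0.66, array([-222.8, -150.2,  141.5]))]
top hammer [(0.66, array([ 0.406,  0.399, -0.004]))]
top roll [(0.82, array([ 0.427, -0.322, -0.002]))]
top wrench [(0.83, array([ 0.621, -0.337, -0.002]))]
```

View pics/fin.png

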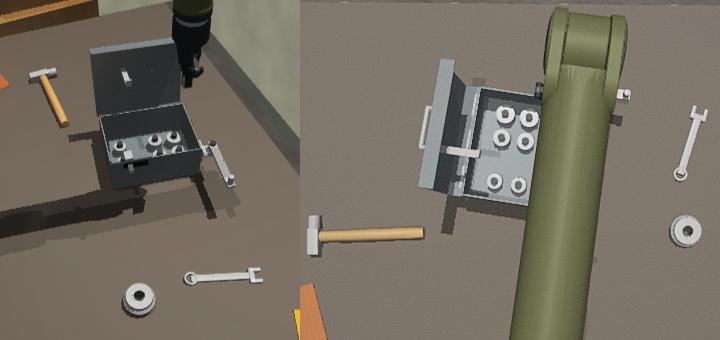

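The lid leans back at about 1.67, the catch is fully left, the bar points straight out, the bystanders are where they were, and the robot touches nothing. Handing in.

```bash
python3 -c "
from station import *
job_done()"
```

```text
the job is handed in; nothing more can be done
```

The chest is open and I handed the job in at about 48 s of the 72 s allowed. The steps were done in the order asked, with two corrections on the way.

**Final checks**
- **Lid:** about 1.67 rad, leaning back past upright.
- **Catch:** fully left. The tail moved from y ≈ 41 mm to 71–75 mm, and the last push met its end stop at about 12 N.
- **Bar:** straight out, within measuring error. The last side view gave 1.61. The last top view did not measure it because the arm hid the bar; its earlier reading was 1.58.
- **Bystanders:** the hammer, wrench and roll are within measuring error of their starting places.
- **Robot:** standing clear, with no force on the wrist.

**What went wrong**
- **Bar:** it first ended at its stop, about 1.65, so I nudged it back with closed fingers.
- **Catch:** on the first try the open gripper's knuckle came down on the raised lid. It pressed with about 33 N at the last reading and pushed the lid down to about 0.14. I did not see the force between readings, so I can't rule out a brief peak above the 40 N limit. I backed off, raised the lid to about 0.35 again, and pushed the tail with the knuckle from below the lip.
- **Lid push:** the closed gripper's knuckle rode on the lid's edge with about 18 N upward, so I raised the gripper 2 cm and pushed again.

Some lid and tail readings from the recognition networks were plainly wrong. I discarded them after checking against the arm's position or the pictures.

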